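Hold a keyed spindle home in the test stand

TASK

Take the spindle with the flat-sided head from the wooden rack and put its shaft into the hub of the motor test stand, turning it until its key slips into the hub's slot. Then push it fully home against the spring, flange down on the hub, and finish while still gripping it there and holding it down. Leave the other spindles in the rack and do not disturb the jars or the screwdriver.

Things in the scene. Friction and masses are not known exactly. Their poses are not given: they have to be found in the camera images.
- spindle: The spindle to fit, bare metal, 0.14-0.24 kg, the only one of three with a flat-sided head. Origin: centre of the underside of its flange (40 mm wide, 8 mm thick); z up its axis, x towards its key. Below the origin a round shaft, 16 mm in diameter, 34 mm long, tip tapered to 10 mm over the last 5 mm. It starts with the flange on the rack, shaft in a hole, x within 0.5 rad of the rack's x.
- head (a point): Centre of the spindle's flat-sided head, 26 mm above the spindle's origin, axes as the spindle's. The head is 28 mm along x, 16 mm thick along y (grip it across y) and 36 mm high (8 to 44 mm over the origin). A rib 3 mm high, 12 mm long on the flange's top lies directly over the key and shows its side.
- key (a point): Lower end of the spindle's one key, 10 mm from the axis on the +x side and 22 mm below the spindle's origin. The key is straight, 5.5 mm wide, stands out to 12 mm from the axis and runs up to 2 mm below the flange. The last 12 mm of the shaft below it are plain and round and enter the hub at any angle.
- rack: Fixed plywood block 70 (x) by 250 (y) by 45 mm high with three holes 80 mm apart along y, one spindle in each, in any order. Origin: centre of its underside, z up. Holes 27 mm wide, right through.
- stand: Fixed motor test stand: steel base plate 10 mm thick, 100 mm wide (y), from 110 mm behind to 45 mm ahead (x) of the hub's axis; a small motor lies on its -x side, up to 50 mm high. Origin: on the hub's axis at the base's underside, z up. The aluminium hub stands on it, top 55 mm above the origin; it cannot turn.
- mouth (a point): Centre of the hub's bore in its top face, axes as the stand's. Hub 44 mm wide, bore 17.5 mm. A 7.5 mm wide slot for the key is cut right through the hub's wall, top to bottom, on one side, within 0.6 rad of the stand's +x; just where is not given: see it from above or turn the spindle with its key lightly on the hub until it drops in. When fully home the spindle's origin is here.
- plunger (a joint): Brass spring plunger in the bore, travel in m, 0 at rest with its top 22 mm below the mouth; grows as it is pushed down: 0.012 when the spindle is fully home (stop at 0.0145). It pushes back with 4 N at first touch and 10 N at 0.012, and throws the spindle up again if it is let go.
- spindle_round: Another spindle in the rack, to be left: same flange and shaft, no key, round head 22 mm in diameter and 36 mm high. Origin: centre of the flange's underside.
- spindle_short: Another spindle in the rack, to be left: flange 48 mm, no key, round head 28 mm in diameter and only 18 mm high. Origin: centre of the flange's underside.
- jar_mid: Small jar, 34 mm in diameter, 45 mm high, between rack and stand; to be left. Origin: centre of its underside.
- jar_near: Small amber jar, 36 mm in diameter, 50 mm high, to be left. Origin: centre of its underside.
- driver: Screwdriver lying on the far side of the table, about 200 mm long, to be left.
There are look-alikes about, which are no part of the job. Of the things that look like the stand, take the one that is farthest to the robot's left at the start.

How it is judged:
By the outcome, as a careful person would: the job done as asked, in the order asked, and still so for the second after the job is handed in, while the arm keeps its last pose, push and grip.
It also fails if it takes over 51 s, if anything falls off the work surface, if the arm or the gripper's body presses on something with over 40 N, if the wrist force passes 120 N, or if a joint passes its speed limit or range.

ROBOT

A 6-joint arm with a two-finger parallel gripper is mounted at the origin on the work surface. World frame = base frame: x ahead of the robot, y to its left, z up, the work surface at z = 0. Lengths are in m, angles in rad, forces in N, time in s.
With the tool pointing down it reaches from about 0.325 to 0.925 m from the base axis. Payload 3.1 kg.
Tool frame: the origin (TCP) lies midway between the tips of the shut fingers; the grasp point (between the pads) lies 19 mm behind it; z points along the fingers, y is the line along which they close (so a half turn about z gives the same grasp; the last joint's range is limited). The gripper opens to 85 mm and grips with 20 to 120 N. Pads are 22 mm wide; open, the fingers measure 114 mm over their backs; the gripper's body (76 mm by 85 mm) begins 54 mm behind the grasp point. The pads swing forward as they close: fully open they stand 13 mm farther back than shut.
Start: joints at [1.039, 0.217, 1.613, -0, 1.311, -0.112], TCP at [0.255, 0.571, 0.201] pointing down, gripper open.
Joint ranges: [-2.75, 2.75], [-0.78, 2.1], [0.31, 2.55], [-1.13, 4.27], [0.13, 2.63], [-2.58, 2.58]. Speed limits (rad/s): [2.79, 2.79, 3.14, 3.14, 3.14, 3.14].

INTERFACE

Orientations are given as [roll, pitch, yaw] about the fixed x, y, z axes, in that order (R = Rz(yaw) Ry(pitch) Rx(roll)).
In Python, from workcell import bot gives the robot as it stands.
- The arm moves only by the tool step_arm, never from a script. Its argument "deltas" is a list of rows, each a list of 7 numbers: the shift along the world's x, y, z each as a share of 200 mm, from -1 to 1, then the turn, a rotation vector about the world's x, y, z each as a share of 30 degrees, from -1 to 1, then the closure, from 0 (fully open) to 1 (shut). A call has 1 to 8 rows; each row shifts and turns the commanded pose from where the row before left it; what a row does not reach is not made up. A row lasts 1/12 s, in which the tool goes at most 41.7 mm and 7.16 degrees, less where a joint would pass 70% of its speed; a pose out of reach is approached as far as the arm can. A call with a number of a shift or a turn outside -1 to 1 is refused whole. A call with a gripper value outside its range is refused whole. The fingers move at their own pace and stop on an object; "force" is the grip in N (left out, the last holds). Time passes only in rows, so rows that do not move let the fingers close. It gives the time, the measured TCP pose, the force, the opening and the grip force at its end, in the units of the state.
- bot.get_obs(): the state, without advancing time (a new reading comes with each control period).
- bot.grab_frame(name): name is "scene" or "top"; returns a dict with "frame" (480x640x3 uint8, red, green, blue), "K" (3x3 intrinsics, pixels), "extrinsics" (4x4, takes a point from camera to world coordinates). Camera axes: x right, y up, looking along -z (the intrinsics and any distortion apply to the point x, -y, -z); pixel columns grow to the right and rows downward; lengths in m; the calibration is good to about 2 mm. A picture is of the moment at which its call begins. There is no depth.
- bot.finish_job(): hands the job in; it is judged then, once.
The state is a dict: "time": time; "qpos": joint angles; "joint_velocities": joint speeds; "joint_efforts": joint torques, N m; "tcp_pos": TCP position; "ee_rot": TCP orientation; "ft_force": force on the tool from outside, world axes, zero at the start; "torque": the same for the moment, N m; "opening": finger opening in m; "finger_force": force on a finger pad.
Only numpy, scipy, OpenCV 4.12 (cv2) and the standard library are available. Lean on these libraries where they do the work, as an engineer would, in place of code of your own. Each camera call takes 0.05 s, during which the arm holds its last target. There are 200 camera calls.

## Working session

There is one attempt and no reset: what is moved stays moved. The work goes in short steps, Python scripts to look and compute and a tool call to move; the robot and the scene stay as the last step left them, time stands still between calls to the robot, and variables do not carry over. Pictures are saved under pics/ and viewed, at most 10 in all, crops included, and the job is handed in when it is done.

Besides the shell and the picture viewer there is one more tool, called as name(argument=value, ...) on one line, values as JSON. step_arm: Moves the arm, as the interface text tells. Shift numbers are shares of 200 mm and turn numbers shares of 30 degrees, none past 1 either way. Its arguments: {"type":"object","properties":{"deltas":{"type":"array"},"force":{"type":"number"}},"required":["deltas"]}

```bash
mkdir -p pics; cat > h.py <<'E'
import numpy as np, cv2
from workcell import bot
def ray(f,u,v):
    K,E=np.array(f["K"]),np.array(f["extrinsics"])
    d=np.linalg.inv(K)@[u,v,1]; d=E[:3,:3]@[d[0],-d[1],-d[2]]
    return E[:3,3],d
def onz(f,u,v,z):
    o,d=ray(f,u,v); return o+d*(z-o[2])/d[2]
def proj(f,p):
    K,E=np.array(f["K"]),np.array(f["extrinsics"])
    c=np.linalg.inv(E)@[*p,1]; q=K@[c[0],-c[1],-c[2]]; return q[:2]/q[2]
def save(n,im): cv2.imwrite(f"pics/{n}.png",cv2.cvtColor(im,cv2.COLOR_RGB2BGR))
E
python3 - <<'E'
from h import *
import pickle
for n in("scene","top"):
    f=bot.grab_frame(n); save(n+"0",f["frame"]); pickle.dump(f,open(n+"0.pkl","wb"))
    print(n,f.keys(),f["K"],np.round(f["extrinsics"],3))
print(bot.get_obs())
E
```

```text
scene dict_keys(['frame', 'K', 'extrinsics']) [[538.05284892   0.         329.65817498]
 [  0.         538.05284892 238.08642635]
 [  0.           0.           1.        ]] [[-0.879 -0.388  0.277  0.908]
 [ 0.476 -0.735  0.483  0.425]
 [ 0.016  0.556  0.831  0.954]
 [ 0.     0.     0.     1.   ]]
top dict_keys(['frame', 'K', 'extrinsics']) [[521.79493888   0.         325.25052271]
 [  0.         521.79493888 245.79529283]
 [  0.           0.           1.        ]] [[-0.019  0.98  -0.199  0.441]
 [-1.    -0.019 -0.    -0.081]
 [-0.004  0.199  0.98   1.047]
 [ 0.     0.     0.     1.   ]]
{'time': 0.1, 'qpos': array([ 1.03884579e+00,  2.17702381e-01,  1.61478839e+00, -4.36780867e-06,
        1.31129494e+00, -1.12190344e-01]), 'joint_velocities': array([-0.00041041, -0.00211558, -0.00286179,  0.00173573, -0.00031515,
        0.00036321]), 'joint_efforts': array([-8.21824869e-04, -3.98068213e+01, -3.04971564e+01, -1.65107053e-04,
        4.14205148e-03,  3.21120888e-05]), 'tcp_pos': array([0.25427813, 0.57005456, 0.19947656]), 'ee_rot': array([-3.13941291e+00, -2.41331129e-04,  2.72183332e+00]), 'ft_force': array([0.25877557, 0.27684538, 0.50536119]), 'torque': array([-0.04396125,  0.04322361,  0.00322069]), 'finger_force': 0.0, 'opening': 0.08524689517025837}
```

View pics/scene0.png

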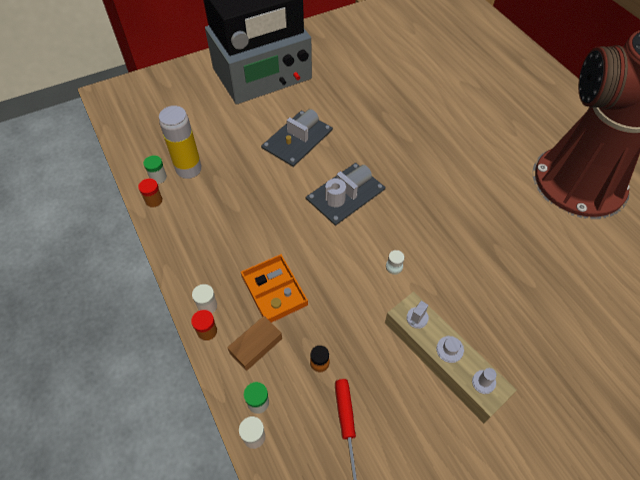

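View pics/top0.png

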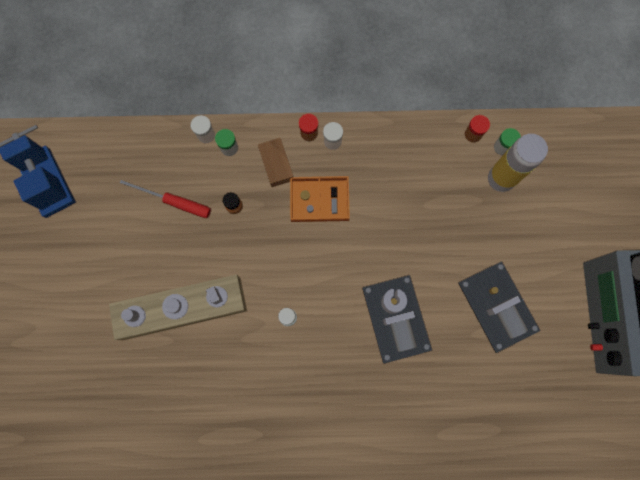

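The top picture shows the rack with three heads at (216,295), (175,306) and (132,315). There are two stand-like things: (395,310) with a hub, and (500,305) without one.

Candidates for the spindle:
- (216,295): slab-like head
- (175,306): wide, short and round
- (132,315): round

I choose (216,295). For the stand I take the left one, with its hub at (395,300). I'll check both in a close crop.

```bash
python3 - <<'E'
from h import *
import pickle
t=pickle.load(open("top0.pkl","rb"));s=pickle.load(open("scene0.pkl","rb"))
def crop(f,u,v,w=25): return cv2.resize(f["frame"][v-w:v+w,u-w:u+w],(300,300),interpolation=cv2.INTER_CUBIC)
im=np.vstack([np.hstack([crop(t,216,297),crop(t,395,300)]),np.hstack([crop(s,418,315),crop(s,337,192)])])
save("crop1",im)
E
```

```text
(no output)
```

View pics/crop1.png

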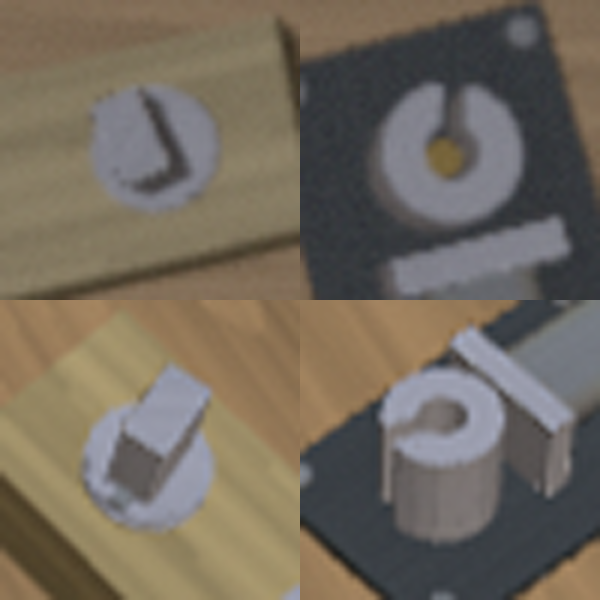

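The crop confirms the slab-headed spindle. Its rib shows in the scene view near pixel (413,322), and its head-top corners are near (421,301), (428,305.5), (420,316) and (413,312). The hub with its brass plunger is at top (395.3,300.8), with the slot pointing up the image. Now I'll measure.

```bash
cat > m.py <<'E'
from h import *
import pickle
from scipy.optimize import least_squares
t=pickle.load(open("top0.pkl","rb"));s=pickle.load(open("scene0.pkl","rb"))
def circ(f,u,v,z,R,w=24,smax=45,vmin=110):
    hsv=cv2.cvtColor(f["frame"],cv2.COLOR_RGB2HSV)[v-w:v+w,u-w:u+w]
    m=((hsv[...,1]<smax)&(hsv[...,2]>vmin)).astype(np.uint8)
    n,l,st,c=cv2.connectedComponentsWithStats(m)
    k=1+np.argmax(st[1:,4]); m=(l==k).astype(np.uint8)
    cn=max(cv2.findContours(m,0,cv2.CHAIN_APPROX_NONE)[0],key=cv2.contourArea)[:,0]
    hull=cv2.convexHull(cn)[:,0]
    P=np.array([onz(f,a+u-w,b+v-w,z)[:2] for a,b in cn])
    r=least_squares(lambda q:np.hypot(*(P-q[:2]).T)-q[2],[*P.mean(0),R],loss="soft_l1",f_scale=.0007)
    return r.x,st[k],m
if __name__=="__main__":
    np.set_printoptions(precision=4,suppress=True)
    print("flange top",circ(t,217,297,.053,.02)[:2]); print("flange scene",circ(s,417,319,.053,.02,17)[:2])
    print("hub top",circ(t,395,299,.055,.022,16)[:2]);print("hub scene",circ(s,336,188,.055,.022,14,vmin=150)[:2])
    C=np.array([onz(s,a,b,.089)[:2] for a,b in [(421.3,300.8),(428.3,305.5),(419.7,316.3),(412.7,311.7)]])
    print(C,C.mean(0)); e=[C[1]-C[0],C[2]-C[1],C[3]-C[2],C[0]-C[3]]
    print([np.hypot(*x) for x in e],[np.degrees(np.arctan2(x[1],x[0])) for x in e])
    print("rib",onz(s,413,322.3,.055))
    # hub slot: brightness round a ring
    for f,n in((t,"top"),(s,"scene")):
        g=cv2.cvtColor(f["frame"],cv2.COLOR_RGB2GRAY)
        c=circ(t,395,299,.055,.022,16)[0][:2] if n=="top" else onz(s,300.+(440-300)/6+12, 167+(415-300)/6,.055)[:2]
        print(n,c)
        for r in(.013,.016,.019):
            print(r,[int(cv2.getRectSubPix(g,(1,1),tuple(map(float,proj(f,[c[0]+r*np.cos(a),c[1]+r*np.sin(a),.055]))))[0,0]) for a in np.radians(range(-60,61,6))])
    # rack outline from corners, top
    for a,b in[(111,303),(238,277),(243,310),(115,338)]: print("rack",onz(t,a,b,.045)[:2])
    for p,z in(((287,317),.045),((232,200),.05)): print("jar",onz(t,*p,z))
E
python3 m.py
```

```text
flange top (array([0.5485, 0.1293, 0.0204]), array([ 13,  13,  22,  22, 324], dtype=int32))
flange scene (array([0.5476, 0.1299, 0.021 ]), array([  7,   0,  22,  27, 363], dtype=int32))
hub top (array([ 0.5342, -0.2106,  0.0205]), array([  5,   6,  23,  23, 336], dtype=int32))
hub scene (array([ 0.5329, -0.2102,  0.0195]), array([  4,   5,  20,  16, 187], dtype=int32))
[[0.5385 0.1189]
 [0.5326 0.1326]
 [0.5581 0.1431]
 [0.5641 0.1298]] [0.5483 0.1311]
[np.float64(0.014941866818446196), np.float64(0.027575468070506808), np.float64(0.01464913145903519), np.float64(0.027879120571232922)] [np.float64(113.057572172825), np.float64(22.34145274333323), np.float64(-65.74643571277744), np.float64(-157.0425551953744)]
rib [0.5619 0.1363 0.055 ]
top [ 0.5342 -0.2106]
0.013 [132, 131, 132, 134, 132, 130, 116, 102, 90, 84, 78, 80, 102, 118, 130, 133, 132, 132, 133, 132, 133]
0.016 [131, 131, 132, 133, 132, 131, 127, 110, 91, 81, 74, 88, 116, 129, 131, 130, 131, 131, 132, 132, 132]
0.019 [133, 132, 133, 130, 132, 132, 132, 117, 92, 71, 68, 100, 127, 131, 132, 131, 132, 131, 132, 131, 131]
scene [ 0.5337 -0.21  ]
0.013 [159, 160, 161, 162, 156, 151, 139, 127, 122, 119, 125, 135, 146, 152, 157, 160, 160, 160, 159, 159, 159]
0.016 [157, 158, 158, 159, 157, 154, 142, 130, 122, 121, 126, 138, 153, 159, 155, 156, 159, 160, 160, 160, 159]
0.019 [159, 160, 161, 161, 160, 162, 155, 141, 122, 120, 129, 148, 150, 159, 158, 159, 155, 154, 155, 156, 158]
rack [0.5402 0.3327]
rack [0.5858 0.0896]
rack [0.522  0.0791]
rack [0.4738 0.321 ]
jar [ 0.5071 -0.005   0.045 ]
jar [0.7395 0.1029 0.05  ]
```

The two views agree:

| Item | Position | Angle and checks |
|---|---|---|
| Spindle | (0.548, 0.130) | Yaw about 23°. Head reads 28 x 15 mm, and the rib is on the +x side at r = 15 mm. |
| Hub | (0.534, -0.210) | Slot near -5° |

The tool must turn +47° for the grasp, then about -28° for the slot.

step_arm(deltas=[[0.1,-0.15,0,0,0,0.196,0.5],[0.105,-0.157,0,0,0,0.196,0.5],[0.105,-0.157,0,0,0,0.196,0.5],[0.105,-0.157,0,0,0,0.196,0.5],[0.105,-0.157,0,0,0,0.196,0.5],[0.105,-0.157,0,0,0,0.196,0.5],[0.105,-0.157,0,0,0,0.196,0.5],[0.105,-0.157,0,0,0,0.196,0.5]])

```text
time: 0.77
tcp_pos: [0.422, 0.3191, 0.2002]
ee_rot: [-3.141, -0.001, -2.735]
ft_force: [0.2, 0.3, 0.1]
opening: 0.0428
finger_force: 0.0
```

step_arm(deltas=[[0.105,-0.157,0,0,0,0,0.5],[0.105,-0.157,0,0,0,0,0.5],[0.105,-0.157,0,0,0,0,0.5],[0.105,-0.157,-0.05,0,0,0,0.5],[0.105,-0.157,-0.05,0,0,0,0.5],[0.1,-0.15,-0.05,0,0,0,0.5],[0,0,-0.05,0,0,0,0.5],[0,0,0,0,0,0,0.5]])

```text
time: 1.43
tcp_pos: [0.5453, 0.132, 0.1576]
ee_rot: [3.14, -0.005, -2.744]
ft_force: [-0.7, 0.2, 0.3]
opening: 0.0427
finger_force: 0.0
```

step_arm(deltas=[[0.01,-0.005,-0.1,0,0,0,0.5],[0,0,-0.1,0,0,0,0.5],[0,0,-0.1,0,0,0,0.5],[0,0,-0.08,0,0,0,0.5],[0,0,-0.04,0,0,0,0.5],[0,0,0,0,0,0,0.5]])

```text
time: 1.93
tcp_pos: [0.5459, 0.1338, 0.0744]
ee_rot: [3.14, -0.005, -2.739]
ft_force: [-1.2, -0.5, 0.5]
opening: 0.0425
finger_force: 0.0
```

```bash
python3 - <<'E'
from h import *
t=bot.grab_frame("top");s=bot.grab_frame("scene")
def crop(f,u,v,w=50): return cv2.resize(f["frame"][v-w:v+w,u-w:u+w],(400,400),interpolation=cv2.INTER_CUBIC)
save("crop2",np.hstack([crop(t,216,297),crop(s,418,305)]))
o=bot.get_obs();print(o["tcp_pos"],o["ee_rot"],o["ft_force"])
E
```

```text
[0.54860464 0.13376274 0.07717998] [ 3.14146988e+00  1.96255562e-04 -2.73929480e+00] [-0.06148836  0.15350599 -0.10225869]
```

View pics/crop2.png

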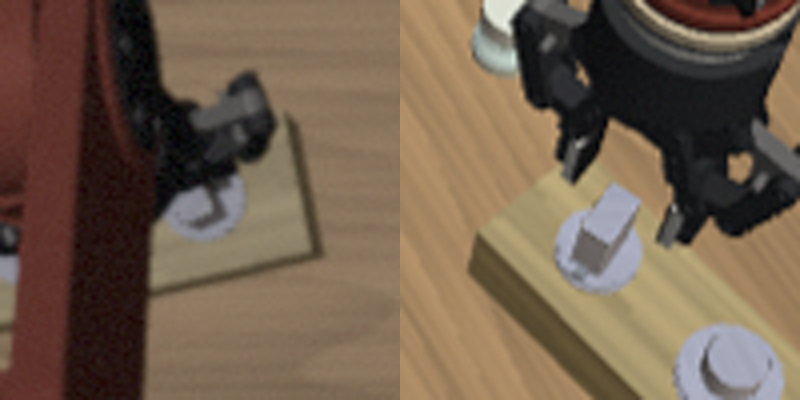

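The fingers straddle the flat head: the tips in the scene view are near (411,299) and (435,315), with the head between them. I'll check the midpoint against the projection.

```bash
python3 - <<'E'
from h import *
s=bot.grab_frame("scene");t=bot.grab_frame("top")
print(np.mean([bot.get_obs()["tcp_pos"] for _ in range(3)],0))
for z in(.077,.083,.09,.1):
  print(z,proj(s,[.548,.130,z]),proj(s,[.548-.010,.130-.0045,z]),proj(s,[.548+.010,.130+.0045,z]))
a=np.radians(113)
for z in(.083,):
  for d in(-.021,.021):
    for e in(-.011,.011): print(d,e,proj(s,[.548+d*np.cos(a)+e*np.sin(a),.130+d*np.sin(a)-e*np.cos(a),z]),proj(t,[.548+d*np.cos(a)+e*np.sin(a),.130+d*np.sin(a)-e*np.cos(a),z]))
E
```

```text
[0.54988111 0.13354715 0.07833376]
0.077 [419.28354236 310.94527389] [422.49651898 306.61649416] [416.03772173 315.31830369]
0.083 [419.79988786 309.46274804] [423.02673224 305.11928607] [416.53988664 313.85084044]
0.09 [420.40906615 307.71368161] [423.65223596 303.35299822] [417.13236889 312.11944515]
0.1 [421.29223191 305.17794521] [424.55900136 300.79248796] [417.99139479 309.60913643]
-0.021 -0.011 [413.44229878 298.62774748] [225.16652822 295.58100352]
-0.021 0.011 [406.66507681 307.11009647] [220.75302253 284.78144766]
0.021 -0.011 [432.99433104 311.82608066] [204.02925105 304.87113407]
0.021 0.011 [426.31657318 320.56889037] [199.68910499 293.99638787]
```

step_arm(deltas=[[-0.005,-0.015,-0.06,0,0,0,0.5],[0,0,-0.04,0,0,0,0.5],[0,0,0,0,0,0,0.5],[0,0,0,0,0,0,0.5]])

```text
time: 2.47
tcp_pos: [0.5466, 0.1297, 0.0556]
ee_rot: [3.141, -0.002, -2.741]
ft_force: [0.6, -0.3, -0.5]
opening: 0.0424
finger_force: 0.0
```

```bash
python3 - <<'E'
from h import *
s=bot.grab_frame("scene")
im=cv2.resize(s["frame"][270:340,380:460],(800,700),interpolation=cv2.INTER_CUBIC)[:600]
save("crop3",im)
o=bot.get_obs();print(o["tcp_pos"],o["ee_rot"],o["ft_force"])
E
```

```text
[0.54722057 0.12980326 0.05610267] [ 3.14117520e+00 -1.09996598e-03 -2.74069611e+00] [ 0.25353323  0.58899924 -0.10959549]
```

View pics/crop3.png

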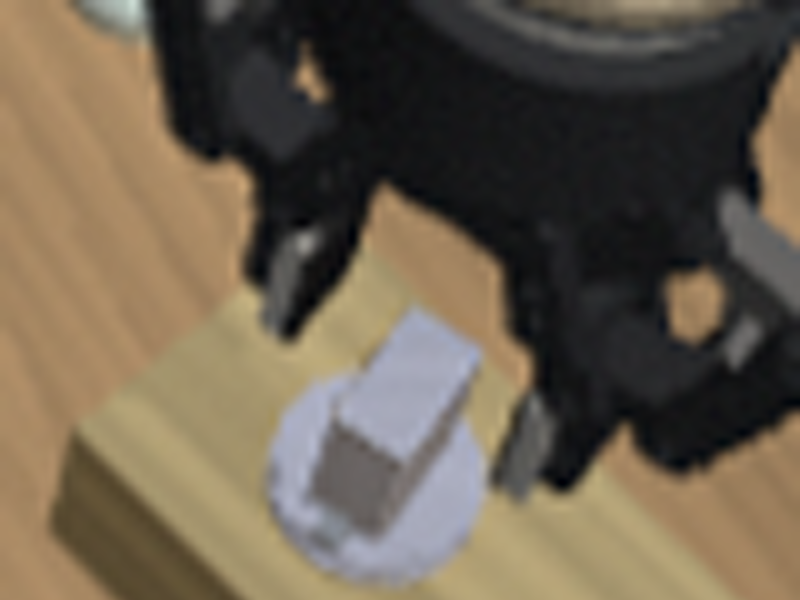

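The scene view shows the finger tips at about (408.5,304) and (431.5,320), farther back along the head than expected. I'll check with an overlay of the expected pad edges in both views.

```bash
python3 - <<'E'
from h import *
a=np.radians(113);ims=[]
for n,(u,v) in(("top",(216,290)),("scene",(420,300))):
    f=bot.grab_frame(n);w=40;k=10
    im=cv2.resize(f["frame"][v-w:v+w,u-w+10*0:u+w],(400,400),interpolation=cv2.INTER_CUBIC);k=5
    im=np.clip(im.astype(float)*1.8,0,255).astype(np.uint8)
    for z,c in((.062,(255,0,0)),(.085,(0,255,0))):
      for d in(-.021,.021):
        q=[proj(f,[.547+d*np.cos(a)+e*np.sin(a),.130+d*np.sin(a)-e*np.cos(a),z]) for e in(-.011,.011)]
        q=[tuple(int(x) for x in (p-[u-w,v-w]+.5)*k) for p in q]; cv2.line(im,*q,c,1)
    ims.append(im)
save("ov",np.hstack(ims))
E
```

```text
(no output)
```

View pics/ov.png

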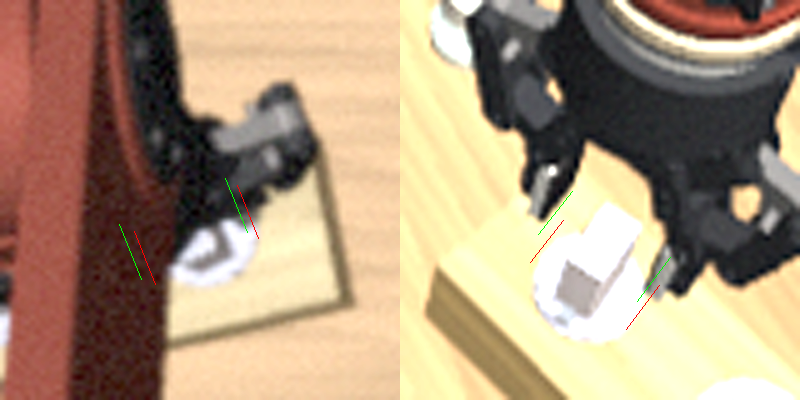

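step_arm(deltas=[[0,0,0,0,0,0,0.66],[0,0,0,0,0,0,0.66],[0,0,0,0,0,0,0.66],[0,0,-0.01,0,0,0,0.66],[0,0,0,0,0,0,0.66]])

```text
time: 3.03
tcp_pos: [0.5475, 0.13, 0.0545]
ee_rot: [3.141, -0.0, -2.74]
ft_force: [1.1, -0.7, -0.1]
opening: 0.029
finger_force: 0.0
```

step_arm(deltas=[[0,0,-0.01,0,0,0,0.66],[0,0,0,0,0,0,0.66]])

```text
time: 3.2
tcp_pos: [0.5474, 0.1299, 0.0523]
ee_rot: [3.141, -0.001, -2.74]
ft_force: [-0.5, -0.5, 0.1]
opening: 0.0287
finger_force: 0.0
```

step_arm(deltas=[[0,0,-0.01,0,0,0,0.66],[0,0,0,0,0,0,0.66]])

```text
time: 3.37
tcp_pos: [0.5474, 0.1299, 0.0503]
ee_rot: [3.141, -0.001, -2.74]
ft_force: [-0.6, -0.7, -0.4]
opening: 0.0291
finger_force: 0.0
```

step_arm(deltas=[[0,0,-0.01,0,0,0,0.66],[0,0,0,0,0,0,0.66]])

```text
time: 3.53
tcp_pos: [0.5474, 0.1299, 0.0483]
ee_rot: [3.141, -0.001, -2.74]
ft_force: [-0.3, -0.1, -0.2]
opening: 0.0293
finger_force: 0.0
```

step_arm(deltas=[[0,0,-0.01,0,0,0,0.66],[0,0,0,0,0,0,0.66]])

```text
time: 3.7
tcp_pos: [0.5474, 0.1299, 0.0463]
ee_rot: [3.141, -0.001, -2.74]
ft_force: [0.1, 0.6, 0.5]
opening: 0.0291
finger_force: 0.0
```

```bash
python3 - <<'E'
from h import *
s=bot.grab_frame("scene")
im=cv2.resize(s["frame"][275:335,385:465],(800,600),interpolation=cv2.INTER_CUBIC)
im=np.clip(im.astype(float)*1.5,0,255).astype(np.uint8)
save("crop4",im); o=bot.get_obs();print(o["tcp_pos"],o["ft_force"])
E
```

```text
[0.5474717  0.12990336 0.04641502] [ 0.12659482  0.59484838 -1.18949152]
```

View pics/crop4.png

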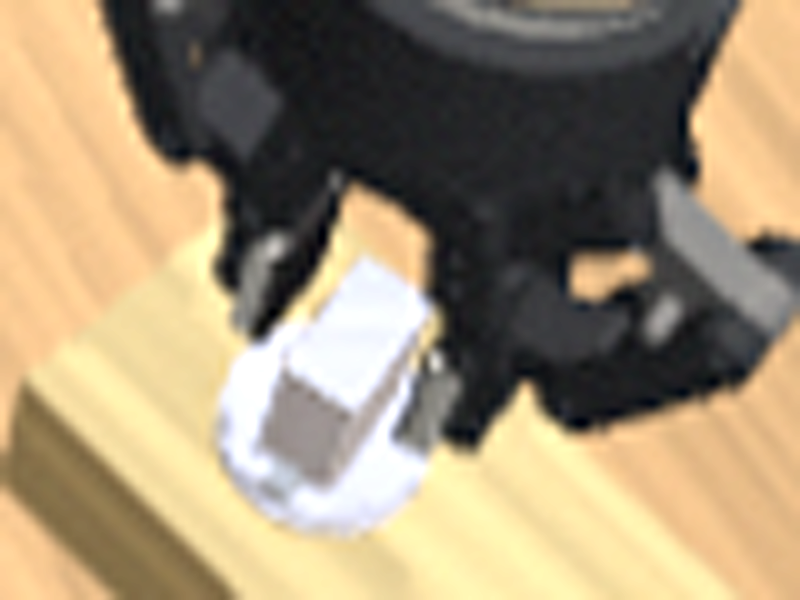

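The tips are near (409.5,308.5) and (426,320), beside the head, with no contact yet. I'll keep lowering in small steps until touch or a clear depth.

step_arm(deltas=[[0,0,-0.01,0,0,0,0.66],[0,0,0,0,0,0,0.66]])

```text
time: 3.92
tcp_pos: [0.5475, 0.1299, 0.0444]
ee_rot: [3.141, -0.0, -2.74]
ft_force: [-1.2, 0.3, 0.4]
opening: 0.0286
finger_force: 0.0
```

step_arm(deltas=[[0,0,-0.01,0,0,0,0.66],[0,0,0,0,0,0,0.66]])

```text
time: 4.08
tcp_pos: [0.5474, 0.1299, 0.0423]
ee_rot: [3.141, -0.001, -2.74]
ft_force: [-0.0, -0.1, -0.2]
opening: 0.0294
finger_force: 0.0
```

step_arm(deltas=[[0,0,-0.01,0,0,0,0.66],[0,0,0,0,0,0,0.66]])

```text
time: 4.25
tcp_pos: [0.5474, 0.1299, 0.0403]
ee_rot: [3.141, -0.001, -2.74]
ft_force: [-0.0, 0.5, -0.4]
opening: 0.0289
finger_force: 0.0
```

step_arm(deltas=[[0,0,-0.01,0,0,0,0.66],[0,0,0,0,0,0,0.66]])

```text
time: 4.42
tcp_pos: [0.5474, 0.1299, 0.0383]
ee_rot: [3.141, -0.001, -2.74]
ft_force: [-0.5, 0.6, 0.3]
opening: 0.0291
finger_force: 0.0
```

step_arm(deltas=[[0,0,-0.01,0,0,0,0.66],[0,0,0,0,0,0,0.66]])

```text
time: 4.58
tcp_pos: [0.5474, 0.1299, 0.0363]
ee_rot: [3.141, -0.001, -2.74]
ft_force: [-0.4, 0.1, -0.2]
opening: 0.0289
finger_force: 0.0
```

```bash
python3 - <<'E'
from h import *
s=bot.grab_frame("scene")
im=cv2.resize(s["frame"][275:335,385:465],(800,600),interpolation=cv2.INTER_CUBIC)
im=np.clip(im.astype(float)*1.5,0,255).astype(np.uint8)
save("crop5",im); o=bot.get_obs();print(o["tcp_pos"],o["ft_force"],o["qpos"])
E
```

```text
[0.54749809 0.12993692 0.03643347] [0.00811215 0.26148954 0.11949685] [ 1.08298811e-01  2.84186617e-01  1.87157506e+00 -6.72515592e-06
  9.86322874e-01 -1.86373098e+00]
```

View pics/crop5.png

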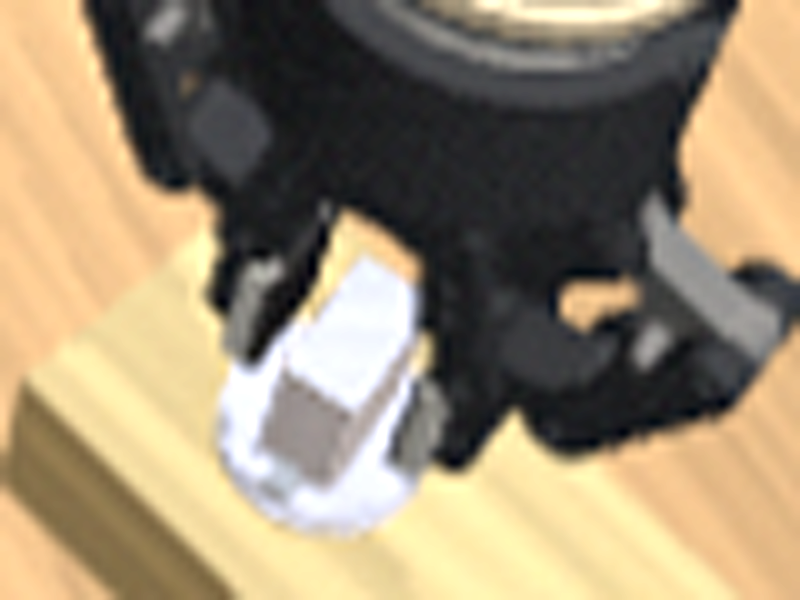

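Still no touch at the measured z of 0.036. The tips are visible beside the head at (409,311) and (425.5,322), roughly 10 mm above the flange. I'll continue down until I feel the flange.

step_arm(deltas=[[0,0,-0.01,0,0,0,0.66],[0,0,0,0,0,0,0.66]])

```text
time: 4.8
tcp_pos: [0.5475, 0.1299, 0.0344]
ee_rot: [3.141, -0.0, -2.74]
ft_force: [-0.0, -0.6, 0.4]
opening: 0.0294
finger_force: 0.0
```

step_arm(deltas=[[0,0,-0.01,0,0,0,0.66],[0,0,0,0,0,0,0.66]])

```text
time: 4.97
tcp_pos: [0.5474, 0.1299, 0.0323]
ee_rot: [3.141, -0.001, -2.74]
ft_force: [0.9, -0.1, 0.6]
opening: 0.0291
finger_force: 0.0
```

step_arm(deltas=[[0,0,-0.01,0,0,0,0.66],[0,0,0,0,0,0,0.66]])

```text
time: 5.13
tcp_pos: [0.5474, 0.1299, 0.0303]
ee_rot: [3.141, -0.001, -2.74]
ft_force: [-0.5, 0.0, 0.1]
opening: 0.0287
finger_force: 0.0
```

step_arm(deltas=[[0,0,0,0,0,0,1],[0,0,0,0,0,0,1],[0,0,0,0,0,0,1],[0,0,0,0,0,0,1],[0,0,0,0,0,0,1]], force=70)

```text
time: 5.55
tcp_pos: [0.5478, 0.13, 0.0307]
ee_rot: [-3.142, 0.0, -2.74]
ft_force: [0.3, 0.7, -0.7]
opening: 0.0147
finger_force: 68.7
```

Gripped at 14.7 mm opening with 69 N. Lifting straight up.

step_arm(deltas=[[0,0,0.05,0,0,0,1],[0,0,0.1,0,0,0,1],[0,0,0.1,0,0,0,1],[0,0,0.1,0,0,0,1],[0,0,0.1,0,0,0,1],[0,0,0,0,0,0,1],[0,0,0,0,0,0,1]])

```text
time: 6.13
tcp_pos: [0.5489, 0.1301, 0.1223]
ee_rot: [-3.141, 0.003, -2.74]
ft_force: [-0.8, -0.1, -3.4]
opening: 0.015
finger_force: 68.3
```

```bash
python3 - <<'E'
from h import *
t=bot.grab_frame("top");s=bot.grab_frame("scene")
b=lambda x:np.clip(x.astype(float)*1.4,0,255).astype(np.uint8)
A=cv2.resize(s["frame"][250:330,380:460],(400,400),interpolation=cv2.INTER_CUBIC)
B=cv2.resize(t["frame"][250:330,176:256],(400,400),interpolation=cv2.INTER_CUBIC)
save("lift",b(np.hstack([A,B])));o=bot.get_obs();print(o["tcp_pos"],o["ft_force"],o["opening"])
print(proj(s,[.548,.13,.137]),proj(s,[.548,.13,.181]))
E
```

```text
[0.54646675 0.12984602 0.11935629] [-0.5950118  -0.03593038 -1.86466614] 0.014898654464254237
[424.69844943 295.39804868] [429.05720202 282.88324331]
```

View pics/lift.png

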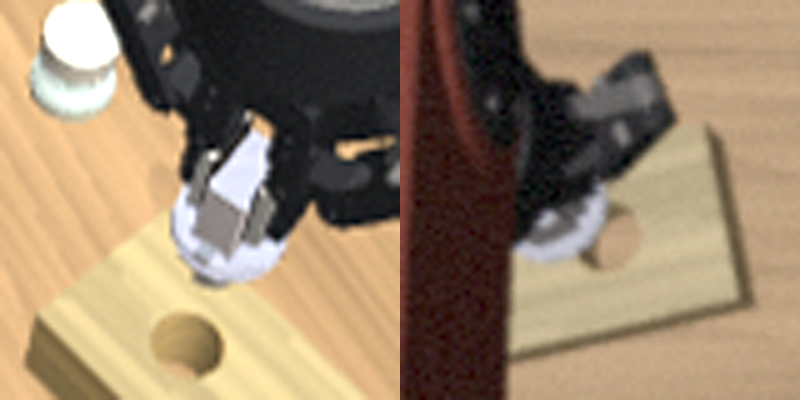

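The spindle hangs upright in the grip, with its flange at (425.6,296.4) and the hole clear. Moving over the hub and turning -28°.

step_arm(deltas=[[0,-0.1,0,0,0,-0.093,1],[-0.007,-0.17,0,0,0,-0.093,1],[-0.007,-0.17,0,0,0,-0.093,1],[-0.007,-0.17,0,0,0,-0.093,1],[-0.007,-0.17,0,0,0,-0.093,1],[-0.007,-0.17,0,0,0,-0.093,1],[-0.007,-0.17,0,0,0,-0.093,1],[-0.007,-0.17,0,0,0,-0.093,1]])

```text
time: 6.9
tcp_pos: [0.5359, -0.129, 0.1183]
ee_rot: [3.14, -0.004, -3.132]
ft_force: [0.0, 0.6, -1.3]
opening: 0.0149
finger_force: 68.5
```

step_arm(deltas=[[-0.007,-0.17,0,0,0,-0.093,1],[-0.007,-0.17,0,0,0,-0.093,1],[-0.007,-0.07,0,0,0,0,1],[0,0,0,0,0,0,1],[0,0,0,0,0,0,1],[0,0,0,0,0,0,1]])

```text
time: 7.4
tcp_pos: [0.5328, -0.2085, 0.1192]
ee_rot: [3.139, -0.003, 3.056]
ft_force: [0.4, 0.2, -1.5]
opening: 0.0147
finger_force: 68.7
```

```bash
python3 - <<'E'
from h import *
import pickle
for i in range(2):
    s=bot.grab_frame("scene");o=bot.get_obs();print(o["tcp_pos"],o["ee_rot"],o["ft_force"])
t=bot.grab_frame("top")
pickle.dump((t,s),open("hubabove.pkl","wb"))
print(proj(s,[.534,-.2104,.142]),proj(t,[.534,-.2104,.142]))
b=lambda x:np.clip(x.astype(float)*1.4,0,255).astype(np.uint8)
u,v=map(int,proj(s,[.534,-.2104,.12]));p,q=map(int,proj(t,[.534,-.2104,.12]));print(u,v,p,q)
A=cv2.resize(s["frame"][v-30:v+30,u-30:u+30],(400,400),interpolation=cv2.INTER_CUBIC)
B=cv2.resize(t["frame"][q-30:q+30,p-30:p+30],(400,400),interpolation=cv2.INTER_CUBIC)
save("hub",b(np.hstack([A,B])))
E
```

```text
[ 0.53306585 -0.20827778  0.11956257] [ 3.13998843e+00 -2.06406782e-03  3.05730938e+00] [ 0.58581994  0.9730234  -1.61163192]
[ 0.53331495 -0.2082507   0.11984975] [ 3.14038441e+00 -1.53827122e-03  3.05771184e+00] [ 0.17557899  0.09077574 -2.15629162]
[336.16387082 158.62748065] [401.09215729 295.46291797]
335 165 399 296
```

View pics/hub.png

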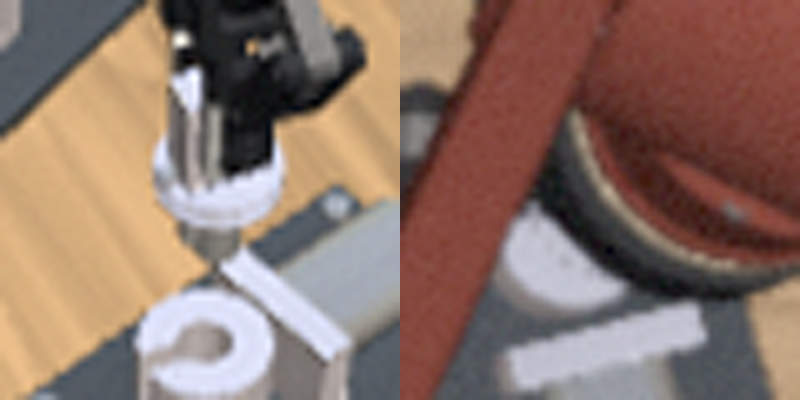

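The scene crop shows the flange held over the hub at about (338,160). The hub with its slot is at (335.8,219), and the top view is blocked by the arm. That was the last picture, so from here I measure by masks only.

```bash
cat > fl.py <<'E'
from h import *
import pickle
from scipy.optimize import least_squares
np.set_printoptions(precision=4,suppress=True)
def flange(s,zo,c0,thr=35):
    u,v=map(int,proj(s,[*c0,zo])); w=22
    im=s["frame"][v-w:v+w,u-w:u+w]; hsv=cv2.cvtColor(im,cv2.COLOR_RGB2HSV)
    m=((hsv[...,1]<45)&(hsv[...,2]>125)).astype(np.uint8)
    cn=np.vstack([c[:,0] for c in cv2.findContours(m,0,cv2.CHAIN_APPROX_NONE)[0]])
    cam=np.array(s["extrinsics"])[:2,3]; f=cam-c0; f/=np.hypot(*f)
    P=np.array([onz(s,a+u-w,b+v-w,zo)[:2] for a,b in cn]); c=np.array(c0,float)
    for _ in range(6):
        d=P-c; r=np.hypot(*d.T); k=(abs(r-.02)<.0035)&((d@f)/r>.3)
        c=least_squares(lambda q:np.hypot(*(P[k]-q).T)-.0203,c,loss="soft_l1",f_scale=.0007).x
    return c,k.sum(),np.std(np.hypot(*(P[k]-c).T))
if __name__=="__main__":
    t,s=pickle.load(open("hubabove.pkl","rb"))
    for z in(.132,.134,.136): print(z,flange(s,z,np.array([.534,-.2085])))
    s0=pickle.load(open("scene0.pkl","rb"))
    print("check in rack", flange(s0,.045,np.array([.548,.130])))
    c=onz(s,305+205.5/6.67,135+342/6.67,.055); print("hub",c)
E
python3 fl.py
```

```text
0.132 (array([ 0.5295, -0.212 ]), np.int64(23), np.float64(0.0009986024559839456))
0.134 (array([ 0.5304, -0.2105]), np.int64(23), np.float64(0.0009995309018598372))
0.136 (array([ 0.5314, -0.2091]), np.int64(24), np.float64(0.0010749117062007639))
check in rack (array([0.5453, 0.1286]), np.int64(25), np.float64(0.0011004929493929646))
hub [ 0.5329 -0.2092  0.055 ]
```

step_arm(deltas=[[0.002,-0.009,-0.05,0,0,0,1],[0,0,-0.08,0,0,0,1],[0,0,-0.05,0,0,0,1],[0,0,-0.03,0,0,0,1],[0,0,-0.02,0,0,0,1],[0,0,0,0,0,0,1],[0,0,0,0,0,0,1]])

```text
time: 8.13
tcp_pos: [0.5342, -0.2118, 0.0746]
ee_rot: [3.142, -0.0, 3.056]
ft_force: [-0.3, 0.4, -2.4]
opening: 0.0149
finger_force: 68.7
```

step_arm(deltas=[[0,0,-0.01,0,0,0,1],[0,0,-0.01,0,0,0,1],[0,0,-0.01,0,0,0,1],[0,0,0,0,0,0,1]])

```text
time: 8.47
tcp_pos: [0.5341, -0.2115, 0.0686]
ee_rot: [3.141, -0.0, 3.056]
ft_force: [-0.1, 0.4, -2.4]
opening: 0.0147
finger_force: 68.7
```

step_arm(deltas=[[0,0,-0.01,0,0,0,1],[0,0,-0.01,0,0,0,1],[0,0,0,0,0,0,1]])

```text
time: 8.72
tcp_pos: [0.5339, -0.2115, 0.0642]
ee_rot: [3.141, -0.0, 3.056]
ft_force: [-0.1, 1.2, -1.7]
opening: 0.0147
finger_force: 68.7
```

step_arm(deltas=[[0,0,-0.01,0,0,0,1],[0,0,-0.01,0,0,0,1],[0,0,0,0,0,0,1]])

```text
time: 8.97
tcp_pos: [0.534, -0.2115, 0.0602]
ee_rot: [3.141, -0.0, 3.056]
ft_force: [1.1, 1.6, -1.5]
opening: 0.0149
finger_force: 68.6
```

step_arm(deltas=[[0,0,-0.01,0,0,0,1],[0,0,-0.01,0,0,0,1],[0,0,0,0,0,0,1]])

```text
time: 9.22
tcp_pos: [0.534, -0.2115, 0.0562]
ee_rot: [3.141, -0.0, 3.056]
ft_force: [0.2, 2.8, -1.8]
opening: 0.015
finger_force: 68.6
```

step_arm(deltas=[[0,0,-0.01,0,0,0,1],[0,0,-0.01,0,0,0,1],[0,0,0,0,0,0,1]])

```text
time: 9.47
tcp_pos: [0.5341, -0.2115, 0.0525]
ee_rot: [3.141, -0.0, 3.056]
ft_force: [-0.1, 3.8, -0.1]
opening: 0.0148
finger_force: 69.0
```

The key is in the slot, about 10 mm below the hub top, with a light side load of +3.8 N in y. I'll ease it and carry on.

step_arm(deltas=[[0,0.005,-0.01,0,0,0,1],[0,0,-0.01,0,0,0,1],[0,0,0,0,0,0,1]])

```text
time: 9.72
tcp_pos: [0.5343, -0.2114, 0.0491]
ee_rot: [-3.14, 0.0, 3.056]
ft_force: [-2.0, 1.2, 2.5]
opening: 0.0151
finger_force: 69.6
```

```bash
python3 -c "
from h import *
o=bot.get_obs();print(o['tcp_pos'],o['ft_force'],o['torque'])"
```

```text
[ 0.53426006 -0.21143896  0.04908049] [-1.9777633   1.22645572  2.47986057] [ 0.50449677  0.36401688 -0.01279446]
```

step_arm(deltas=[[0,0,-0.01,0,0,0,1],[0,0,-0.01,0,0,0,1],[0,0,0,0,0,0,1]])

```text
time: 9.97
tcp_pos: [0.5343, -0.2114, 0.0452]
ee_rot: [-3.141, 0.0, 3.056]
ft_force: [-2.3, 2.8, 4.4]
opening: 0.0153
finger_force: 69.9
```

step_arm(deltas=[[0,0,-0.01,0,0,0,1],[0,0,-0.01,0,0,0,1],[0,0,0,0,0,0,1]])

```text
time: 10.22
tcp_pos: [0.5343, -0.2114, 0.0417]
ee_rot: [-3.141, 0.0, 3.056]
ft_force: [-2.9, 2.5, 6.6]
opening: 0.0152
finger_force: 70.2
```

step_arm(deltas=[[0,0,-0.01,0,0,0,1],[0,0,0,0,0,0,1]])

```text
time: 10.38
tcp_pos: [0.5344, -0.2115, 0.0408]
ee_rot: [-3.141, -0.0, 3.056]
ft_force: [-4.8, 4.0, 12.6]
opening: 0.0149
finger_force: 70.8
```

step_arm(deltas=[[-0.002,0.002,-0.005,0,0,0,1],[0,0,0,0,0,0,1],[0,0,0,0,0,0,1]])

```text
time: 10.63
tcp_pos: [0.5345, -0.2115, 0.0408]
ee_rot: [-3.14, 0.001, 3.056]
ft_force: [-5.4, 4.1, 16.4]
opening: 0.0148
finger_force: 71.3
```

step_arm(deltas=[[0,0,-0.003,0,0,0,1],[0,0,0,0,0,0,1],[0,0,0,0,0,0,1]])

```text
time: 10.88
tcp_pos: [0.5344, -0.2114, 0.0407]
ee_rot: [-3.14, 0.0, 3.056]
ft_force: [-7.6, 4.4, 19.0]
opening: 0.0146
finger_force: 71.9
```

The tool stopped at z = 0.0407, so the flange origin is about 0.055. The force has risen to 19 N against at most 10 N of spring, so it is seated. One numeric check by mask, plus stability and undisturbed surroundings.

```bash
python3 - <<'E'
from fl import *
s0=pickle.load(open("scene0.pkl","rb")); s=bot.grab_frame("scene"); o=bot.get_obs()
print(o["tcp_pos"],o["ft_force"],o["torque"],o["finger_force"])
for z in(.055,.058): print(z,flange(s,z,np.array([.5335,-.2105])))
d=cv2.absdiff(s["frame"],s0["frame"]).max(2)
for n,p in dict(jar_mid=(396,262),jar_near=(319,358),driver=(346,410),short=(450,348),round=(485,380)).items():
    print(n,d[p[1]-10:p[1]+11,p[0]-10:p[0]+11].mean())
E
```

```text
[ 0.5344 -0.2115  0.0407] [-7.9078  2.8766 18.5131] [ 0.87    1.3219 -0.0233] 71.8841028213501
0.055 (array([ 0.5341, -0.208 ]), np.int64(21), np.float64(0.0010850444063835614))
0.058 (array([ 0.5353, -0.206 ]), np.int64(21), np.float64(0.0010803462248021797))
jar_mid 5.0022675736961455
jar_near 3.1043083900226756
driver 4.782312925170068
short 4.7936507936507935
round 4.594104308390023
```

step_arm(deltas=[[-0.005,0.003,-0.002,0,0,0,1],[0,0,0,0,0,0,1],[0,0,0,0,0,0,1]])

```text
time: 11.18
tcp_pos: [0.5345, -0.2115, 0.0407]
ee_rot: [-3.139, 0.003, 3.056]
ft_force: [-5.6, 3.1, 18.3]
opening: 0.0149
finger_force: 71.6
```

step_arm(deltas=[[-0.003,0.002,-0.003,0,0,0,1],[0,0,0,0,0,0,1],[0,0,0,0,0,0,1],[0,0,0,0,0,0,1]])

```text
time: 11.52
tcp_pos: [0.5345, -0.2115, 0.0407]
ee_rot: [-3.139, 0.004, 3.056]
ft_force: [-4.7, 3.4, 19.1]
opening: 0.0147
finger_force: 71.8
```

```bash
python3 -c "
from h import *
print(bot.finish_job())"
```

```text
the job is handed in; nothing more can be done
None
```

I fitted the flat-headed spindle into the left stand's hub with its key in the slot, and handed the job in at about 11.5 s, still gripped and pressed down with about 19 N. Seating rests on a hard stop at the expected height and the rise in force, since the final camera check couldn't separate flange from hub; jars, screwdriver and other spindles looked unmoved.

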